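Close up the press control unit and hold its knob pressed on

ROBOT

A 6-joint arm with a two-finger parallel gripper is mounted at the origin on the work surface. World frame = base frame: x ahead of the robot, y to its left, z up, the work surface at z = 0. Lengths are in m, angles in rad, forces in N, time in s.
With the tool pointing down it reaches from about 0.425 to 0.95 m from the base axis. Payload 3.5 kg.
Tool frame: the origin (TCP) lies at the very end of the fingers, on their centre line; the grasp point (between the pads) lies 19 mm behind it; z points along the fingers, y is the line along which they close (so a half turn about z gives the same grasp; the last joint's range is limited). The gripper opens to 85 mm and grips with 20 to 120 N. Pads are 22 mm wide; open, the fingers measure 114 mm over their backs; the gripper's body (76 mm by 85 mm) begins 54 mm behind the grasp point. The pads swing forward as they close: fully open they stand 13 mm farther back than shut.
Start: joints at [0.964, 0.286, 1.577, -0, 1.279, -0.15], TCP at [0.298, 0.606, 0.231] pointing down, gripper open.
Joint ranges: [-2.77, 2.77], [-0.9, 2.22], [0.21, 2.48], [-1.53, 4.67], [0.24, 2.81], [-2.84, 2.84]. Speed limits (rad/s): [2.79, 2.79, 3.14, 3.14, 3.14, 3.14].

INTERFACE

Orientations are given as a unit quaternion [x, y, z, w].
In Python, from plant import ctrl gives the robot as it stands.
- The arm moves only by the shell command python3 inch.py 'ROWS' [FORCE]. ROWS is a JSON list of rows, 1 to 10 of them, each of 7 numbers: dx, dy, dz in m, then a rotation vector rx, ry, rz in rad, then the opening from 0.0 (shut) to 1.0 (fully open); each row is the pose to reach, as a shift and turn from the pose commanded when the command began, along the tool's axes at that moment; what a row does not reach only later rows make up. A row lasts 1/8 s, in which the tool goes at most 0.0625 m and 0.188 rad, less where a joint would pass 70% of its speed; a pose out of reach is approached as far as the arm can. The fingers move at their own pace and stop on an object; FORCE is the grip in N (left out, the last holds). Time passes only in rows, so rows that do not move let the fingers close. It prints the time, the measured TCP pose, the force, the opening and the grip force at its end.
- ctrl.get_state(): the state, without advancing time (a new reading comes with each control period).
- ctrl.read_camera(name): name is "scene" or "side" or "wrist"; returns a dict with "pixels" (480x640x3 uint8, red, green, blue), "camera_matrix" (3x3 intrinsics, pixels), "dist_coeffs" ([k1, k2, p1, p2, k3] as OpenCV has them; the pictures are not rectified), "xyz" and "orientation" of the camera in the world. Camera axes: x right, y down, z forward; pixel columns grow to the right and rows downward; lengths in m; the calibration is good to about 2 mm. A picture is of the moment at which its call begins. There is no depth.
- ctrl.sign_off(): hands the job in; it is judged then, once.
The state is a dict: "time": time; "qpos": joint angles; "dq": joint speeds; "joint_efforts": joint torques, N m; "eef_pos": TCP position; "tcp_rot": TCP orientation; "contact_force": force on the tool from outside, world axes, zero at the start; "wrist_torque": the same for the moment, N m; "opening": opening from 0.0 (shut) to 1.0 (fully open); "finger_force": force on a finger pad.
Only numpy, scipy, OpenCV 4.12 (cv2) and the standard library are available. Lean on these libraries where they do the work, as an engineer would, in place of code of your own. Each camera call takes 0.05 s, during which the arm holds its last target. There are 200 camera calls.

TASK

Close up the control unit: swing the red turnbutton across the edge of the blue terminal cover as far as it goes, then take the black knob off the bench, turn it so that its white pointer lies on the same side as the flat of the brass D-shaft, and push it fully onto the shaft down to the collar. Keep pressing so that the sprung shaft stays pushed at least 3 mm down into the unit, and finish like that, with the gripper still holding the knob and pressing, as a colleague will now tighten its screw. Leave the jar, relay, bin and screwdriver where they are.

Things in the scene. Friction and masses are not known exactly. Their poses are not given: they have to be found in the camera images.
- unit: White control unit fixed on the bench, 150 mm (x) x 270 mm (y) x 70 mm high; origin at the centre of its underside. In its frame: D-shaft axis at (0, -90 mm), turnbutton pivot at (0, +105 mm), blue cover in a recess of the top centred at (0, +27.5 mm). Its top is 70 mm above the bench. It may be yawed.
- cover: Blue flat terminal cover, 99.5 x 111.5 x 5 mm, lying loose in its recess, flush with the unit's top; origin at the centre of its underside, 65 mm above the bench. It must stay seated.
- turnbutton (a joint): Angle of the red turnbutton in rad: 0 = parked, its arm along the unit's +x beside the cover; it grows clockwise seen from above up to the stop at 1.571 = arm along the unit's -y, lying over the cover's edge. Starts between 0 and 0.45. It turns stiffly (0.06 N m) and stays where it is left.
- turnbutton_grip (a point): Point on the turnbutton's pivot axis at mid-height of its upright fin, 87 mm above the bench. Its x axis runs along the arm and fin and turns with them. Fin: 36 mm long, 9 mm thick, centred on the pivot, from 77 to 97 mm above the bench. Arm: flat bar under the fin, 16 mm wide, 5 mm thick, from 15 mm behind the pivot to 45 mm ahead of it.
- knob: Black knob standing on the bench, bore down; origin at the centre of its underside. Skirt 50 mm across, 22 mm high; on it a bar grip 44 mm long (along x), 14 mm thick, from 22 to 44 mm above the underside. A white line on the bar points to +x. D-bore in the underside: 18 mm deep, 17.6 mm across, its flat on the +x (pointer) side, 4.3 mm off the axis. 40-85 g.
- shaft_seat (a point): Centre of the top of the black collar (30 mm across) at the foot of the brass D-shaft, on its axis, 80 mm above the bench when not pressed. x axis points to the shaft's flat (white mark on the collar on that side). Shaft: 16 mm across, flat 3.5 mm off the axis, 15 mm high over the collar, top 3 mm tapered by 1.5 mm. Knob fully on = its underside on the collar.
- dshaft (a joint): Angle of the D-shaft about the vertical, rad, counterclockwise seen from above; 0 = its flat faces the unit's +x. Starts between -0.8 and 0.8; stops at +-1.5; stiff (0.05 N m), it need not be turned.
- spindle (a joint): How far the whole shaft with its collar is pressed down into the unit, m: 0 = up, 0.006 = stop. A spring resists with 6 N at the first movement and 13 N at the stop.
- jar: Bystander: small jar with yellow lid, 44 mm across, 60 mm high; origin at the centre of its underside.
- relay: Bystander: grey and orange relay block, 50 x 40 x 42 mm high; origin at the centre of its underside.
- bin: Bystander: open blue parts bin, 100 x 120 x 55 mm high; origin at the centre of its underside.
- screwdriver: Bystander: yellow screwdriver lying on the bench, 180 mm long, handle about 25 mm thick; origin under its middle, blade towards +x.

How it is judged:
On the way, in this order (a step that is already met when the one before it is completed fails the run):
1. the turnbutton lies across the edge of the cover (at least 1.35 rad), the cover seated (value of joint turnbutton above 1.35 rad and z of cover in the frame of unit between 0.063 and 0.067 m), for 0.2 s.
2. the knob is fully on the D-shaft, its underside on the collar (z of knob in the frame of shaft_seat between -0.003 and 0.0025 m and horizontal distance between knob and shaft_seat below 0.003 m and angle between the x axis of knob and the x axis of shaft_seat, either way round below 0.22 rad and angle between knob's own z axis and vertical below 0.12 rad), for 0.2 s.
At the end, for the whole second after the job is handed in: Turnbutton over 1.35 rad, cover seated; knob fully on (underside within 2.5 mm of the collar, 3 mm of the axis, pointer within 0.22 rad of the flat, upright); the fingers still hold it (over 3 N) and press the sprung shaft in by over 2.5 mm (over 5 N) (all of step 1 and all of step 2 and value of joint spindle above 0.0025 m and contact force between knob and spindle above 5 N and contact force between the fingers and knob above 3 N); the arm keeps its last pose, push and grip.
It fails at once if the jar is shifted by more than 25 mm (distance of jar from where it was at the start of the episode above 0.025 m).
It fails at once if the relay is shifted by more than 25 mm (distance of relay from where it was at the start of the episode above 0.025 m).
It fails at once if the bin is shifted by more than 25 mm (distance of bin from where it was at the start of the episode above 0.025 m).
It fails at once if the screwdriver is shifted by more than 25 mm (distance of screwdriver from where it was at the start of the episode above 0.025 m).
It also fails if it takes over 53 s, if anything falls off the work surface, if the arm or the gripper's body presses on something with over 40 N, if the wrist force passes 120 N, or if a joint passes its speed limit or range.

## Working session

There is one attempt and no reset: what is moved stays moved. The work goes in short steps, Python scripts to look and compute and a shell command to move; the robot and the scene stay as the last step left them, time stands still between calls to the robot, and variables do not carry over. Pictures are saved under pics/ and viewed, at most 10 in all, crops included, and the job is handed in when it is done.

```bash
ls; mkdir -p pics; cat > h.py <<'E'
import numpy as np, cv2
from scipy.spatial.transform import Rotation as R
from plant import ctrl
def cam(n):
    c=ctrl.read_camera(n); return c
def pose(c):
    o=np.array(c["orientation"],float)
    Rm=R.from_quat(o).as_matrix() if o.size==4 else o.reshape(3,3)
    return np.array(c["xyz"],float),Rm
def ray(c,uv,z):
    p,Rm=pose(c)
    n=cv2.undistortPoints(np.array(uv,float).reshape(-1,1,2),np.array(c["camera_matrix"],float),np.array(c["dist_coeffs"],float)).reshape(-1,2)
    d=np.c_[n,np.ones(len(n))]@Rm.T
    return p+d*((z-p[2])/d[:,2])[:,None]
def proj(c,P):
    p,Rm=pose(c)
    rv=cv2.Rodrigues(Rm.T)[0]; t=-Rm.T@p
    return cv2.projectPoints(np.array(P,float).reshape(-1,1,3),rv,t,np.array(c["camera_matrix"],float),np.array(c["dist_coeffs"],float))[0].reshape(-1,2)
def save(c,f): cv2.imwrite("pics/"+f,c["pixels"][:,:,::-1])
E
python3 - <<'E'
from h import *
import pickle
for n in ["scene","side"]:
    c=cam(n); save(c,n+"1.png"); pickle.dump(c,open(n+"1.pkl","wb")); print(n,c["xyz"],c["orientation"],c["camera_matrix"])
print(ctrl.get_state())
E
```

```text
inch.py
pics
plant.py
scene [1.19916934 0.45425739 0.97123939] [ 0.42397155  0.83860496 -0.30019324 -0.16393249] [[565.09378526   0.         325.11736154]
 [  0.         565.09378526 241.08227078]
 [  0.           0.           1.        ]]
side [ 0.52892841 -0.71186718  0.92856448] [ 0.93630375 -0.02597569  0.01781194 -0.34977606] [[513.69614293   0.         313.71161029]
 [  0.         513.69614293 238.20165907]
 [  0.           0.           1.        ]]
{'time': 0.1, 'qpos': array([ 9.64024615e-01,  2.87111436e-01,  1.57803221e+00,  1.52575061e-05,
        1.27859836e+00, -1.49998084e-01]), 'dq': array([ 0.00053478, -0.00216717, -0.00330892,  0.00117959, -0.00063833,
        0.00125089]), 'joint_efforts': array([ 1.69639068e-03, -4.07291365e+01, -2.93702602e+01, -1.18376197e-04,
        3.40554630e-03,  3.50710752e-05]), 'eef_pos': array([0.29733892, 0.60532159, 0.23006172]), 'tcp_rot': array([ 2.26408540e-01,  9.74031836e-01, -9.95956725e-04, -4.03792748e-04]), 'contact_force': array([ 0.01259055, -0.02389258,  0.05801585]), 'wrist_torque': array([-0.00855484,  0.02671866, -0.06318218]), 'finger_force': 0.0, 'opening': 0.9995945881178293}
```

View pics/scene1.png

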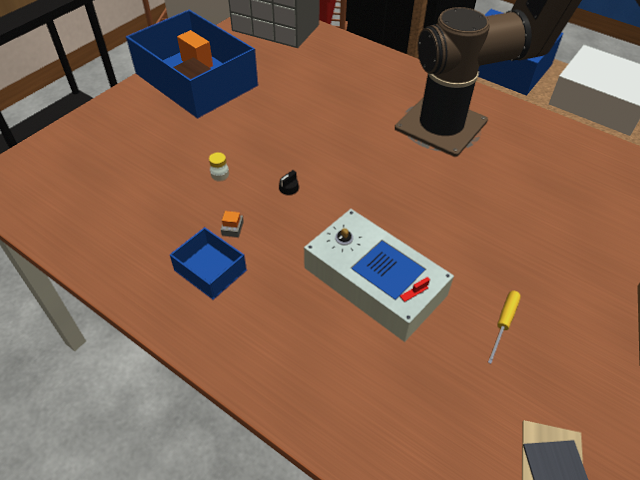

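View pics/side1.png

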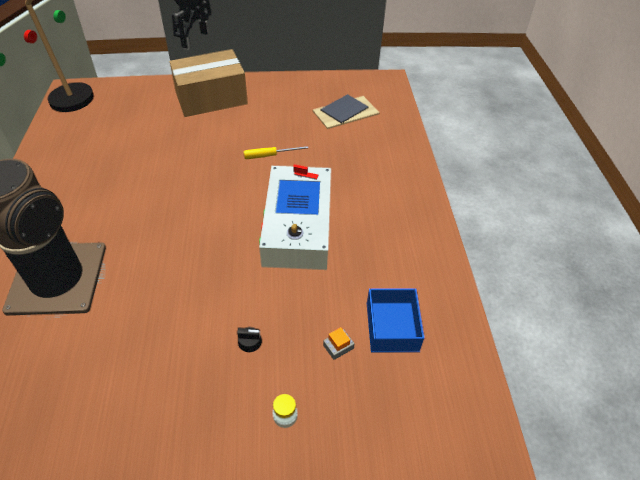

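The scene view shows the unit with top corners near (351,210), (304,247), (405,321) and (452,275). The shaft is at (345,237), the red button at (415,290), and the knob at (289,183). In the side view the unit corners are at (271,167), (331,168), (328,247) and (262,247), and the knob is at (249,338).

```bash
python3 - <<'E'
from h import *
import pickle
s=pickle.load(open("scene1.pkl","rb")); d=pickle.load(open("side1.pkl","rb"))
for c,q in ((s,[(351,210),(304,247),(405,321),(452,275)]),(d,[(262,247),(328,247),(331,168),(271,167)])):
    P=ray(c,q,.07); print(P.round(4)); ctr=P.mean(0); v=P[2]+P[3]-P[0]-P[1]; yaw=np.arctan2(-v[0],v[1]); print("ctr",ctr,"yaw",yaw)
    hsv=cv2.cvtColor(c["pixels"],cv2.COLOR_RGB2HSV)
print("shaft top",ray(s,[(345,230)],.095),ray(d,[(294,227)],.095))
print("knob",ray(s,[(289,190)],.0),ray(s,[(289,173)],.044),ray(d,[(249,332)],.044))
print("jar",ray(s,[(219,177)],0),"relay",ray(s,[(232,232)],0),"bin",ray(s,[(208,280)],0))
print("sd",ray(s,[(515,293),(490,361)],0.01))
c=cam("wrist"); p,Rm=pose(c); st=ctrl.get_state(); T=R.from_quat(st["tcp_rot"]).as_matrix()
print("wristcam in tool",T.T@(p-st["eef_pos"]),T.T@Rm, c["camera_matrix"])
print(T)
E
```

```text
[[ 0.4704  0.0186  0.07  ]
 [ 0.6153 -0.      0.07  ]
 [ 0.6443  0.2592  0.07  ]
 [ 0.4956  0.2797  0.07  ]]
ctr [0.55640693 0.13938444 0.07      ] yaw -0.10389973415887443
[[0.4734 0.0123 0.07  ]
 [0.6172 0.0053 0.07  ]
 [0.6454 0.2641 0.07  ]
 [0.4945 0.2747 0.07  ]]
ctr [0.55762253 0.13909724 0.07      ] yaw -0.09451608943394528
shaft top [[0.54474866 0.05260484 0.095     ]] [[0.54469241 0.04508647 0.095     ]]
knob [[ 0.44957644 -0.17272264  0.        ]] [[ 0.43869321 -0.17972507  0.044     ]] [[ 0.44682825 -0.18376966  0.044     ]]
jar [[ 0.51804733 -0.33846271  0.        ]] relay [[ 0.63281734 -0.19233336  0.        ]] bin [[ 0.76325686 -0.14271867  0.        ]]
sd [[0.41139    0.39598517 0.01      ]
 [0.58730094 0.42214699 0.01      ]]
wristcam in tool [ 0.08359207 -0.0007042  -0.14194813] [[ 4.34631337e-04 -9.45880933e-01 -3.24513591e-01]
 [ 9.99999768e-01  5.81037924e-04 -3.54257757e-04]
 [ 5.23640361e-04 -3.24513362e-01  9.45880967e-01]] [[378.43323991   0.         316.12345424]
 [  0.         378.43323991 243.42062504]
 [  0.           0.           1.        ]]
[[-8.97458756e-01  4.41097167e-01 -1.03479217e-03]
 [ 4.41098304e-01  8.97457520e-01 -1.51215337e-03]
 [ 2.61675443e-04 -1.81354035e-03 -9.99998321e-01]]
```

```bash
cat >> h.py <<'E'
def go(x,y,z,yaw):
    st=ctrl.get_state(); r0=R.from_quat(st["tcp_rot"]); T=r0.as_matrix()
    best=None
    # target: z down, x at yaw
    cx,sx=np.cos(yaw),np.sin(yaw)
    Tt=np.array([[cx,sx,0],[sx,-cx,0],[0,0,-1]])
    print("shift",(T.T@(np.array([x,y,z])-st["eef_pos"])).round(4),"rot",R.from_matrix(T.T@Tt).as_rotvec().round(4),
      "at",np.array(st["eef_pos"]).round(4),"yaw",np.arctan2(T[1,0],T[0,0]).round(4),"q",np.round(st["qpos"],2),"F",np.round(st["contact_force"],1),"t",st["time"])
E
python3 - <<'E'
from h import *
go(.557,.139,.25,3.04)
E
```

```text
shift [-0.4387 -0.3041 -0.0193] rot [-0.0017 -0.0006 -0.3552] at [0.2974 0.6054 0.2302] yaw 2.6848 q [ 0.96  0.29  1.58 -0.    1.28 -0.15] F [ 1.2 -0.6 -1. ] t 0.15
```

```bash
python3 inch.py '[[-0.05,-0.035,-0.005,0,0,-0.04],[-0.1,-0.07,-0.01,0,0,-0.1],[-0.15,-0.105,-0.015,0,0,-0.15],[-0.2,-0.14,-0.019,0,0,-0.2],[-0.25,-0.175,-0.019,0,0,-0.25],[-0.3,-0.21,-0.019,0,0,-0.3],[-0.35,-0.245,-0.019,0,0,-0.33],[-0.4,-0.277,-0.019,0,0,-0.355],[-0.4387,-0.3041,-0.0193,0,0,-0.355],[-0.4387,-0.3041,-0.0193,0,0,-0.355]]'
python3 - <<'E'
from h import *
import pickle
c=cam("wrist"); save(c,"w1.png"); pickle.dump(c,open("w1.pkl","wb")); go(.557,.139,.25,3.04)
E
```

```text
shift [-0.4387 -0.3042 -0.0192] rot [-0.0015 -0.0005 -0.3552] at [0.2975 0.6055 0.2304] yaw 2.6848 q [ 0.96  0.29  1.58 -0.    1.28 -0.15] F [-0.2  0.5  0.3] t 0.2Traceback (most recent call last):
  File "inch.py", line 5, in <module>
    connect(sys.argv[1:4])
    ~~~~~~~^^^^^^^^^^^^^^^
ValueError: each row has 7 numbers
```

View pics/w1.png

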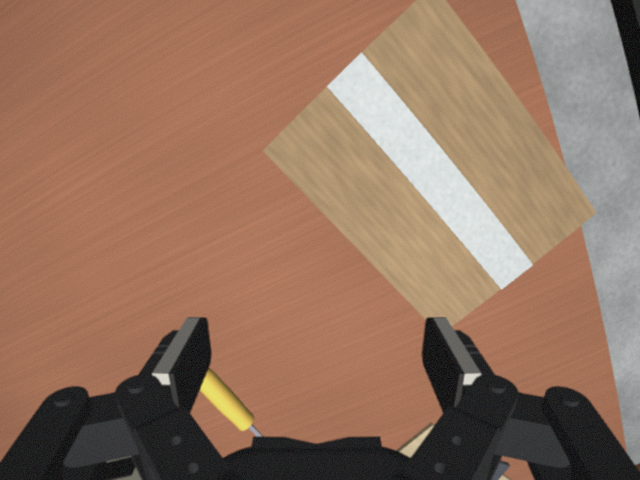

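The wrist view shows the fingertips at v≈320 with the cardboard box ahead of them. The move was refused because I left out the opening value, so I'm resending it.

```bash
python3 inch.py '[[-0.05,-0.035,-0.005,0,0,-0.04,1],[-0.1,-0.07,-0.01,0,0,-0.1,1],[-0.15,-0.105,0,0,0,-0.15,1],[-0.2,-0.14,0,0,0,-0.2,1],[-0.25,-0.175,0,0,0,-0.25,1],[-0.3,-0.21,0,0,0,-0.3,1],[-0.35,-0.245,0,0,0,-0.33,1],[-0.4,-0.277,0,0,0,-0.355,1],[-0.4387,-0.3041,0,0,0,-0.355,1],[-0.4387,-0.3041,0,0,0,-0.355,1]]'
python3 - <<'E'
from h import *
import pickle
c=cam("wrist"); save(c,"w2.png"); pickle.dump(c,open("w2.pkl","wb")); go(.557,.139,.25,3.04)
E
```

```text
time: 1.45
eef_pos: [0.5585, 0.1365, 0.2311]
tcp_rot: [0.053, 0.999, -0.0, -0.0]
contact_force: [-0.5, 0.5, 0.7]
opening: 1.0
finger_force: 0.0
shift [ 0.0007  0.0008 -0.019 ] rot [ 0.0002 -0.0008 -0.0032] at [0.5576 0.1381 0.231 ] yaw 3.0368 q [ 0.07  0.07  1.83  0.    1.25 -1.4 ] F [ 0.1  0.4 -0.9] t 1.5
```

View pics/w2.png

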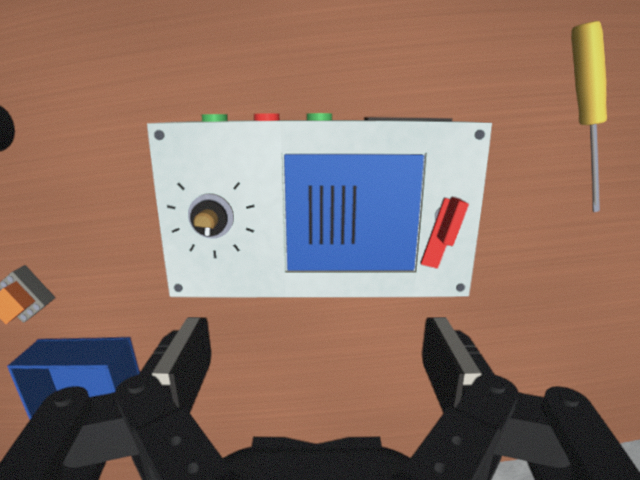

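The wrist view shows the unit's top corners at (148,124), (492,124), (470,296) and (170,297). The shaft is at (205,215) with its white mark at (207,232). The red arm tip is near (431,266), and the fin runs from (455,198) to (440,245).

```bash
python3 - <<'E'
from h import *
import pickle
c=pickle.load(open("w2.pkl","rb"))
P=ray(c,[(148.5,124),(492,124),(470,296.5),(170,297)],.07);ctr=P.mean(0);v=P[1]+P[2]-P[0]-P[3];yaw=np.arctan2(-v[0],v[1]);print(P.round(4),ctr,yaw)
def U(x,y):
    return ctr[:2]+np.array([np.cos(yaw)*x-np.sin(yaw)*y,np.sin(yaw)*x+np.cos(yaw)*y])
S=U(0,-.09);V=U(0,.105);print("S",S,"piv",V)
im=c["pixels"].astype(int)
# white mark on collar
hsv=cv2.cvtColor(c["pixels"],cv2.COLOR_RGB2HSV)
sc=proj(c,[[*S,.08],[*S,.095],[*V,.077],[*V,.097]]);print(sc)
# render candidates of turnbutton vs red mask
red=((im[...,0]>120)&(im[...,1]<70)&(im[...,2]<70)).astype(np.uint8); n,l,stt,ce=cv2.connectedComponentsWithStats(red[150:300,400:490]); print(stt[1:],)
m=np.zeros_like(red); m[150:300,400:490]=red[150:300,400:490]|(((im[...,0]>80)&(im[...,1]<50))[150:300,400:490])
def sil(V,a):
    o=np.zeros_like(m); d=np.array([np.cos(a),np.sin(a)]);n=np.array([-d[1],d[0]])
    for (x0,x1,w,z0,z1) in((-.015,.045,.008,.072,.077),(-.018,.018,.0045,.077,.097)):
        pts=[[*(V+d*x+n*y),z] for x in(x0,x1) for y in(-w,w) for z in(z0,z1)]
        cv2.fillConvexPoly(o,cv2.convexHull((proj(c,pts)*16).round().astype(np.int32)),1,shift=4)
    return o
best=max(((( m&sil(V+[dx,dy],yaw-t)).sum()/(m|sil(V+[dx,dy],yaw-t)).sum()),t,dx,dy) for t in np.arange(-.05,.5,.02) for dx in(-.003,-.0015,0,.0015,.003) for dy in(-.003,-.0015,0,.0015,.003))
print("turn",best)
# white mark
rg=im[195:245,180:240]; w=(rg.min(2)>200); ys,xs=np.nonzero(w)
col=ray(c,[(207,232)],.08)[0]; e=col[:2]-S; print("mark",col,np.hypot(*e),np.arctan2(e[1],e[0]))
cv2.imwrite("pics/crop1.png",cv2.resize(c["pixels"][170:260,160:260,::-1],(800,720)[:2],interpolation=cv2.INTER_CUBIC)[:600])
E
```

```text
[[ 0.4664  0.0137  0.07  ]
 [ 0.4948  0.281   0.07  ]
 [ 0.6436  0.2666  0.07  ]
 [ 0.6154 -0.0031  0.07  ]] [0.55504292 0.13955461 0.07      ] -0.10490380877543029
S [0.54561888 0.05004937] piv [0.56603763 0.24397738]
[[208.85120147 219.53164526]
 [203.63296239 224.69190759]
 [448.77207519 218.39631494]
 [457.32084696 225.23112139]]
[[ 21  49  25  64 135]
 [ 36  50  30  45 197]
 [ 65  58   1   1   1]
 [ 60  67   1   1   1]
 [ 60  69   1   1   1]
 [ 60  71   1   1   1]
 [ 55  75   1   1   1]
 [ 58  75   1   1   1]
 [ 55  77   3   3   4]
 [ 54  80   1   1   1]
 [ 55  82   2   2   3]
 [ 51  87   1   1   1]
 [ 53  86   3   2   4]
 [ 49  89   5   6  10]
 [ 32  93   1   1   1]
 [ 35  93   2   1   2]
 [ 39  93   1   1   1]
 [ 47  93   1   1   1]
 [ 39  95   2   3   3]
 [ 32  97   1   1   1]
 [ 42  96   2   1   2]
 [ 33 101   1   1   1]
 [ 42 101   1   1   1]
 [ 28 103   1   1   1]
 [ 31 103   1   1   1]
 [ 27 105   1   1   1]
 [ 33 105   1   1   1]
 [ 37 105   1   1   1]
 [ 41 104   1   1   1]
 [ 27 107   1   1   1]
 [ 39 106   2   1   2]
 [ 30 109   1   1   1]
 [ 34 108   1   1   1]
 [ 28 111   2   4   5]
 [ 24 113   1   1   1]
 [ 26 112   1   2   2]
 [ 33 113   2   3   3]
 [ 38 112   1   1   1]
 [ 37 114   1   1   1]
 [ 36 116   1   1   1]]
turn (np.float64(0.34866701515943543), np.float64(0.23000000000000004), 0, -0.0015)
mark [0.55582885 0.04646174 0.08      ] 0.010821950988901555 -0.337908501214047
```

View pics/crop1.png

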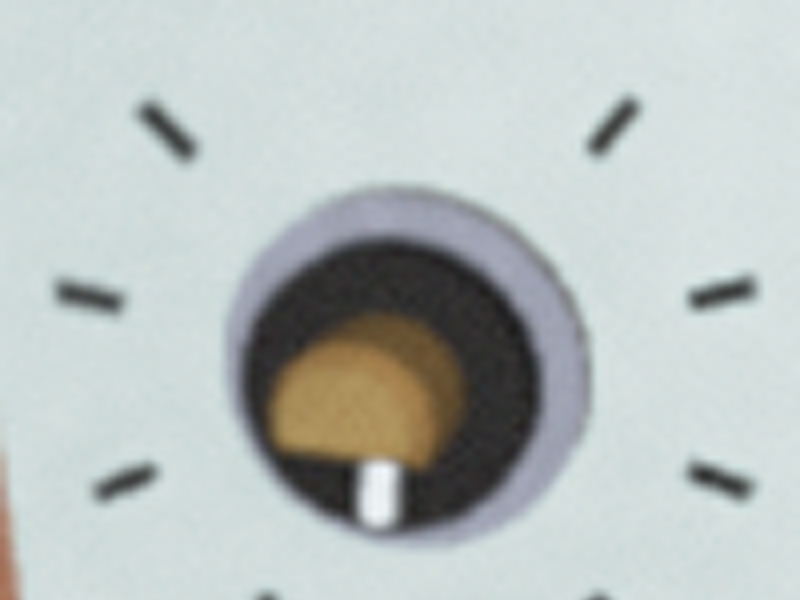

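The crop shows the collar centred at about (209.0,218.3), the white mark at (207.5,231.9), and the shaft's flat edge running from (195,226.3) to (213.1,228.4).

```bash
python3 - <<'E'
from h import *
import pickle
c=pickle.load(open("w2.pkl","rb"))
a,b=ray(c,[(209,218.3),(207.5,231.9)],.08); e=b-a; print("S",a,"mark ang",np.arctan2(e[1],e[0]),np.hypot(*e[:2]))
p,q=ray(c,[(195,226.3),(213.1,228.4)],.095); e=q-p; print("flat normal",np.arctan2(-e[0],e[1])%np.pi, p,q)
im=c["pixels"].astype(int)
m=np.zeros(im.shape[:2],np.uint8); m[150:300,405:490]=((im[...,0]-im[...,1:].max(2))>40)[150:300,405:490]
print(m.sum())
yaw=-.105;V0=np.array([.5660,.2440])
def sil(V,a):
    o=np.zeros_like(m); d=np.array([np.cos(a),np.sin(a)]);n=np.array([-d[1],d[0]])
    for (x0,x1,w,z0,z1) in((-.015,.045,.008,.072,.077),(-.018,.018,.0045,.077,.097)):
        pts=[[*(V+d*x+n*y),z] for x in(x0,x1) for y in(-w,w) for z in(z0,z1)]
        cv2.fillConvexPoly(o,cv2.convexHull((proj(c,pts)*16).round().astype(np.int32)),1,shift=4)
    return o
def sc(t,dx,dy):
    o=sil(V0+[dx,dy],yaw-t); return (m&o).sum()/(m|o).sum()
r=np.arange(-.004,.0041,.001)
print("turn",sorted(((sc(t,x,y),t,x,y) for t in np.arange(0,.5,.03) for x in r for y in r))[-4:])
# knob from side & scene cams: dark blob centroids
go(V0[0],V0[1],.15,3.04-.25)
E
```

```text
S [0.54461931 0.05037096 0.08      ] mark ang -0.30209686312002815 0.011699636998456192
flat normal 2.913527605569025 [0.54615644 0.04306481 0.095     ] [0.54934817 0.05681613 0.095     ]
3330
turn [(np.float64(0.45849474266740453), np.float64(0.21), np.float64(-0.001), np.float64(-0.001)), (np.float64(0.45903915579005833), np.float64(0.21), np.float64(0.0), np.float64(-0.001)), (np.float64(0.45912995289553893), np.float64(0.24), np.float64(-0.001), np.float64(-0.001)), (np.float64(0.4593845300803992), np.float64(0.24), np.float64(0.0), np.float64(-0.001))]
shift [0.0027 0.1062 0.081 ] rot [ 1.000e-04 -9.000e-04  2.468e-01] at [0.5576 0.1381 0.231 ] yaw 3.0368 q [ 0.07  0.07  1.83  0.    1.25 -1.4 ] F [ 0.1  0.4 -0.9] t 1.5
```

```bash
python3 inch.py '[[0,0.05,0.02,0,0,0.1,0.5],[0.002,0.1055,0.05,0,0,0.23,0.5],[0.002,0.1055,0.1,0,0,0.23,0.5],[0.002,0.1055,0.13,0,0,0.23,0.5],[0.002,0.1055,0.15,0,0,0.23,0.5],[0.002,0.1055,0.15,0,0,0.23,0.5]]' 
python3 - <<'E'
from h import *
c=cam("wrist"); save(c,"w3.png"); go(.566,.2435,.08,2.807)
E
```

```text
time: 2.25
eef_pos: [0.5645, 0.2449, 0.0798]
tcp_rot: [0.165, 0.986, -0.001, -0.002]
contact_force: [0.7, 0.6, -0.4]
opening: 0.497
finger_force: 0.0
shift [-0.0006 -0.0014  0.0016] rot [ 0.     -0.0001  0.0034] at [0.5659 0.245  0.0816] yaw 2.8104 q [ 0.24  0.32  1.83  0.    0.99 -1.  ] F [-0.5  0.5  1.1] t 2.3
```

View pics/w3.png

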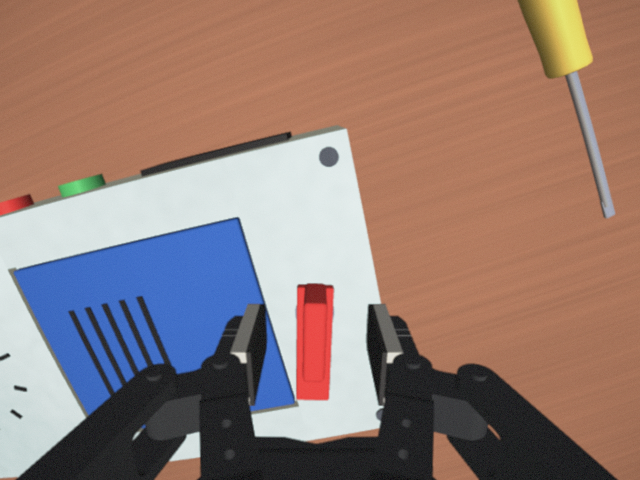

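The fin at (315,340) is centred between the pads and aligned with them, so I'm closing and turning.

```bash
python3 inch.py '[[0,0,0.001,0,0,0,0],[0,0,0.001,0,0,0,0],[0,0,0.001,0,0,0,0]]' 50 && python3 inch.py '[[0,0,0,0,0,0.17,0],[0,0,0,0,0,0.34,0],[0,0,0,0,0,0.51,0],[0,0,0,0,0,0.68,0],[0,0,0,0,0,0.85,0],[0,0,0,0,0,1.02,0],[0,0,0,0,0,1.19,0],[0,0,0,0,0,1.32,0],[0,0,0,0,0,1.37,0],[0,0,0,0,0,1.37,0]]'
python3 - <<'E'
from h import *
go(.566,.2435,.08,2.807-1.34); print(ctrl.get_state()["wrist_torque"],ctrl.get_state()["opening"])
E
```

```text
time: 2.68
eef_pos: [0.5668, 0.2434, 0.0823]
tcp_rot: [0.165, 0.986, -0.001, 0.001]
contact_force: [-2.3, -4.0, 6.2]
opening: 0.089
finger_force: 51.2
time: 3.92
eef_pos: [0.5654, 0.2424, 0.0823]
tcp_rot: [0.751, 0.66, -0.003, 0.001]
contact_force: [-6.2, -7.9, 8.9]
opening: 0.088
finger_force: 51.8
shift [0.0012 0.0005 0.0023] rot [-0.0024  0.0055 -0.0243] at [0.5654 0.2424 0.0823] yaw 1.4427 q [ 0.24  0.32  1.83 -0.01  1.    0.37] F [-6.2 -7.9  8.9] t 3.925
[-1.2293516   0.9808504   0.42918968] 0.08784434689097267
```

```bash
python3 inch.py '[[0,0,0,0,0,0,0.5],[0,0,0,0,0,0,0.5],[0,0,-0.03,0,0,0,0.5],[0,0,-0.08,0,0,0,0.8],[0,0,-0.13,0,0,0,1]]'
python3 - <<'E'
from h import *
go(.446,-.18,.2,1.57)
E
```

```text
time: 4.55
eef_pos: [0.5659, 0.2448, 0.2113]
tcp_rot: [0.752, 0.659, 0.0, -0.0]
contact_force: [0.8, 0.0, 0.9]
opening: 0.898
finger_force: 0.0
shift [-0.4368 -0.0633  0.0111] rot [-0.0004 -0.0005 -0.1303] at [0.5659 0.2448 0.2113] yaw 1.4397 q [0.24 0.18 1.75 0.   1.22 0.37] F [0.8 0.  0.9] t 4.55
```

```bash
python3 inch.py '[[-0.05,-0.007,0,0,0,-0.03,1],[-0.11,-0.016,0,0,0,-0.06,1],[-0.17,-0.024,0,0,0,-0.1,1],[-0.23,-0.033,0,0,0,-0.13,1],[-0.29,-0.042,0,0,0,-0.13,1],[-0.35,-0.05,0,0,0,-0.13,1],[-0.4,-0.058,0.01,0,0,-0.13,1],[-0.4368,-0.063,0.011,0,0,-0.13,1],[-0.4368,-0.063,0.011,0,0,-0.13,1]]'
python3 - <<'E'
from h import *
import pickle
c=cam("wrist"); save(c,"w4.png"); pickle.dump(c,open("w4.pkl","wb")); go(.446,-.18,.2,1.57)
E
```

```text
time: 5.68
eef_pos: [0.4462, -0.1821, 0.1994]
tcp_rot: [0.709, 0.705, 0.0, 0.0]
contact_force: [0.0, -0.1, 0.2]
opening: 1.0
finger_force: 0.0
shift [ 0.0009 -0.0005 -0.0006] rot [ 0.0007 -0.0005 -0.0028] at [ 0.4465 -0.1809  0.1994] yaw 1.5672 q [-0.6  -0.12  2.07  0.    1.19 -0.59] F [0.3 0.  0.4] t 5.725
```

View pics/w4.png

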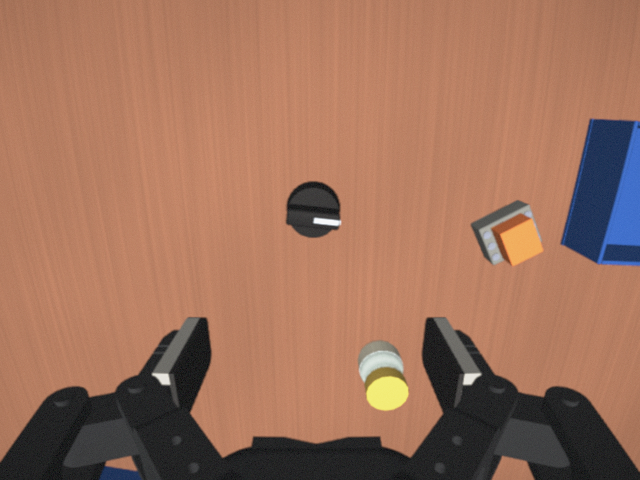

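The wrist view shows the knob at about (314,210). Its white line runs from (314,221) to (340,223), so it points roughly to world +x. The jar's foot is at (382,360) and the relay is at (507,233).

```bash
python3 - <<'E'
from h import *
import pickle
c=pickle.load(open("w4.pkl","rb")); im=c["pixels"].astype(int)
b=np.zeros(im.shape[:2],bool); b[205:235,300:350]=(im.min(2)>150)[205:235,300:350]
ys,xs=np.nonzero(b); print("white",len(xs),xs.mean(),ys.mean(),xs.min(),xs.max())
vx,vy,x0,y0=cv2.fitLine(np.c_[xs,ys].astype(np.float32),cv2.DIST_L2,0,.01,.01).ravel()
P=ray(c,[(x0-12*vx,y0-12*vy),(x0+12*vx,y0+12*vy)],.044); e=P[1]-P[0]
if vx<0:e=-e
ang=np.arctan2(e[1],e[0]); print("ang",ang,P)
m=np.zeros(im.shape[:2],np.uint8); m[165:250,270:360]=((im[...,0]<90)|b)[165:250,270:360]
def sil(K):
    o=np.zeros_like(m); t=np.linspace(0,2*np.pi,40)
    ci=np.c_[.025*np.cos(t),.025*np.sin(t)]+K
    pts=[[*q,z] for q in ci for z in(0,.022)]
    cv2.fillConvexPoly(o,cv2.convexHull((proj(c,pts)*16).round().astype(np.int32)),1,shift=4)
    d=np.array([np.cos(ang),np.sin(ang)]);n=np.array([-d[1],d[0]])
    pts=[[*(K+d*x+n*y),z] for x in(-.022,.022) for y in(-.007,.007) for z in(.022,.044)]
    cv2.fillConvexPoly(o,cv2.convexHull((proj(c,pts)*16).round().astype(np.int32)),1,shift=4)
    return o
best=max(((m&sil(np.array([x,y]))).sum()/(m|sil(np.array([x,y]))).sum(),x,y) for x in np.arange(.436,.456,.001) for y in np.arange(-.195,-.165,.001))
print(best)
go(best[1],best[2],.03,ang+np.pi)
E
```

```text
white 159 326.8050314465409 221.42767295597486 313 340
ang -0.10489291919941095 [[ 0.44511835 -0.18129602  0.044     ]
 [ 0.4646021  -0.18334726  0.044     ]]
(np.float64(0.8341637010676156), np.float64(0.444), np.float64(-0.18))
shift [ 0.0008 -0.0026  0.1694] rot [ 9.0000e-04  1.0000e-04 -1.4695e+00] at [ 0.4465 -0.1809  0.1994] yaw 1.5672 q [-0.6  -0.12  2.07  0.    1.19 -0.59] F [0.3 0.  0.4] t 5.725
```

```bash
python3 inch.py '[[0,-0.002,0.02,0,0,-0.18,0.6],[0,-0.002,0.04,0,0,-0.36,0.6],[0,-0.002,0.06,0,0,-0.54,0.6],[0,-0.002,0.08,0,0,-0.72,0.6],[0,-0.002,0.09,0,0,-0.9,0.6],[0,-0.002,0.1,0,0,-1.08,0.6],[0,-0.002,0.1,0,0,-1.26,0.6],[0,-0.002,0.1,0,0,-1.4,0.6],[0,-0.002,0.1,0,0,-1.47,0.6],[0,-0.002,0.1,0,0,-1.47,0.6]]'
python3 - <<'E'
from h import *
c=cam("wrist"); save(c,"w5.png"); go(.4443,-.1808,.025,3.037)
E
```

```text
time: 6.98
eef_pos: [0.4451, -0.1791, 0.0995]
tcp_rot: [0.05, 0.999, 0.0, 0.0]
contact_force: [0.2, 0.8, -0.6]
opening: 0.601
finger_force: 0.0
shift [ 0.0006 -0.0016  0.0745] rot [0.0001 0.0005 0.0031] at [ 0.445  -0.1793  0.0995] yaw 3.0401 q [-0.6   0.01  2.15  0.    0.98 -2.06] F [-0.2  0.  -0.7] t 7.025
```

View pics/w5.png

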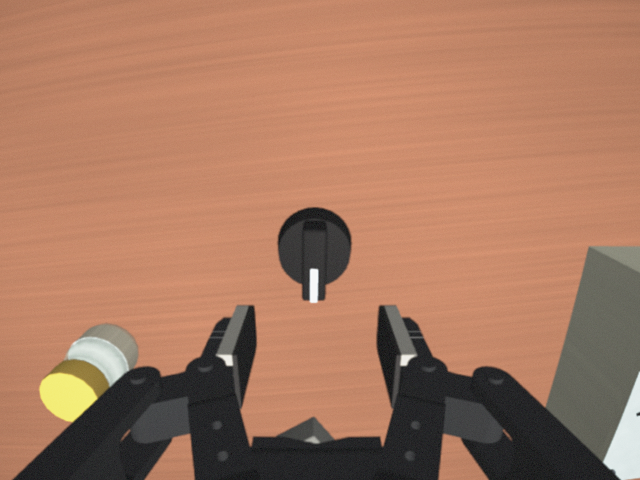

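The white line runs from (314,268) to (314,302), and the bar is aligned and centred between the fingers, so I'm descending and gripping.

```bash
python3 inch.py '[[0.0006,-0.0012,0.05,0,0,0,0.6],[0.0006,-0.0012,0.065,0,0,0,0.6],[0.0006,-0.0012,0.0745,0,0,0,0.6],[0.0006,-0.0012,0.0745,0,0,0,0],[0.0006,-0.0012,0.0745,0,0,0,0],[0.0006,-0.0012,0.0745,0,0,0,0],[0.0006,-0.0012,0.0745,0,0,0,0]]' 90
python3 inch.py '[[0,0,-0.03,0,0,0,0],[0,0,-0.08,0,0,0,0],[0,0,-0.13,0,0,0,0],[0,0,-0.13,0,0,0,0],[0,0,-0.13,0,0,0,0]]'
python3 - <<'E'
from h import *
import pickle
c=cam("wrist"); save(c,"w6.png"); pickle.dump(c,open("w6.pkl","wb")); go(.5446,.0504,.155,np.pi-.27)
st=ctrl.get_state(); z=st["eef_pos"][2]; T=R.from_quat(st["tcp_rot"]).as_matrix()
im=c["pixels"].astype(int); b=im.min(2)>170; b[:,:295]=0;b[:,335:]=0;b[:265]=0;b[440:]=0
n,l,s,ce=cv2.connectedComponentsWithStats(b.astype(np.uint8)); print(s[1:],ce[1:])
E
```

```text
time: 7.9
eef_pos: [0.4449, -0.1822, 0.0263]
tcp_rot: [0.051, 0.999, -0.001, 0.001]
contact_force: [0.0, -0.1, 6.4]
opening: 0.138
finger_force: 90.3
time: 8.52
eef_pos: [0.4431, -0.181, 0.154]
tcp_rot: [0.051, 0.999, 0.0, -0.001]
contact_force: [-0.9, 0.0, -1.3]
opening: 0.138
finger_force: 89.3
shift [-0.0779  0.2402 -0.0018] rot [ 0.0013 -0.003   0.1682] at [ 0.4427 -0.1807  0.1531] yaw 3.0398 q [-0.6  -0.07  2.12 -0.    1.1  -2.07] F [-0.4  0.  -0.6] t 8.575
[[311 343  11  44 481]
 [295 392  40  23 211]] [[316.01039501 364.45530146]
 [309.41706161 402.1563981 ]]
```

View pics/w6.png

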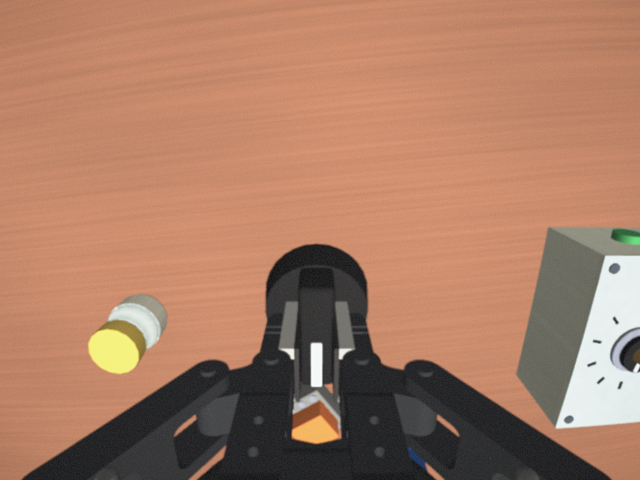

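The knob is held with its bar between the pads. Its line runs from (316,343) to (316,387), and the skirt's far edge is at about (316,245).

```bash
python3 - <<'E'
from h import *
import pickle
c=pickle.load(open("w6.pkl","rb")); tcp=np.array([.4427,-.1807,.1531]); T=R.from_quat(ctrl.get_state()["tcp_rot"]).as_matrix()
im=c["pixels"].astype(int)
for h in (.0175,.0185,.0195):
    P=ray(c,[(316.5,343),(316.5,387)],tcp[2]+h); print(h,((P-tcp)@T).round(4))
# skirt outline in the dark: scan rows 245..300 for extent
m=(im.max(2)<75)
for v in range(244,306,6):
    xs=np.nonzero(m[v,240:400])[0]+240; print(v,xs.min() if len(xs) else None,xs.max() if len(xs) else None)
K=lambda dx,z0:[[*(tcp+T@np.array([dx+.025*np.cos(t),.025*np.sin(t),0]))[:2],tcp[2]-.0255+z] for t in np.linspace(0,2*np.pi,60) for z in(0,.022)]
for dx in(-.003,-.0015,0,.0015,.003):
    q=proj(c,K(dx,0)); print(dx,"top v",q[:,1].min().round(1),"u",q[:,0].min().round(1),q[:,0].max().round(1))
E
```

```text
0.0175 [[-0.0005 -0.0007 -0.0175]
 [-0.0217 -0.0007 -0.0176]]
0.0185 [[ 0.0002 -0.0007 -0.0185]
 [-0.0208 -0.0007 -0.0186]]
0.0195 [[ 0.0008 -0.0007 -0.0195]
 [-0.02   -0.0007 -0.0196]]
244 None None
250 292 340
256 283 349
262 277 355
268 273 359
274 270 362
280 268 365
286 267 365
292 267 366
298 267 366
304 267 366
-0.003 top v 250.5 u 261.5 374.6
-0.0015 top v 247.6 u 261.4 374.8
0 top v 244.6 u 261.2 375.0
0.0015 top v 241.5 u 261.0 375.2
0.003 top v 238.5 u 260.9 375.4
```

```bash
python3 inch.py '[[-0.01,0.03,-0.03,0,0,0.03,0],[-0.025,0.08,-0.06,0,0,0.06,0],[-0.042,0.13,-0.067,0,0,0.1,0],[-0.058,0.18,-0.067,0,0,0.15,0],[-0.07,0.22,-0.067,0,0,0.168,0],[-0.078,0.2402,-0.067,0,0,0.168,0],[-0.078,0.2402,-0.067,0,0,0.168,0],[-0.078,0.2402,-0.067,0,0,0.168,0],[-0.078,0.2402,-0.067,0,0,0.168,0]]'
python3 - <<'E'
from h import *
import pickle
c=cam("wrist"); pickle.dump(c,open("w7.pkl","wb")); go(.5446,.0504,.22,np.pi-.27)
pickle.dump(ctrl.get_state(),open("s7.pkl","wb"))
print(proj(c,[[.5446,.0504,.08]]))
u,v=proj(c,[[.5446,.0504,.08]])[0].astype(int)
a,b=max(u-50,0),max(v-50,0); print("origin",a,b); cv2.imwrite("pics/crop7.png",cv2.resize(c["pixels"][b:b+100,a:a+100,::-1],(600,600),interpolation=cv2.INTER_CUBIC))
E
```

```text
time: 9.7
eef_pos: [0.5453, 0.0487, 0.2212]
tcp_rot: [0.135, 0.991, -0.0, -0.001]
contact_force: [-0.1, 0.1, -0.5]
opening: 0.138
finger_force: 89.4
shift [0.0012 0.0014 0.0015] rot [-0.0002 -0.0006 -0.0012] at [0.5454 0.0487 0.2215] yaw 2.8704 q [-0.1   0.01  1.9  -0.    1.23 -1.4 ] F [ 0.4 -0.1 -1.2] t 9.75
[[318.99077186 225.87478969]]
origin 268 175
```

View pics/crop7.png

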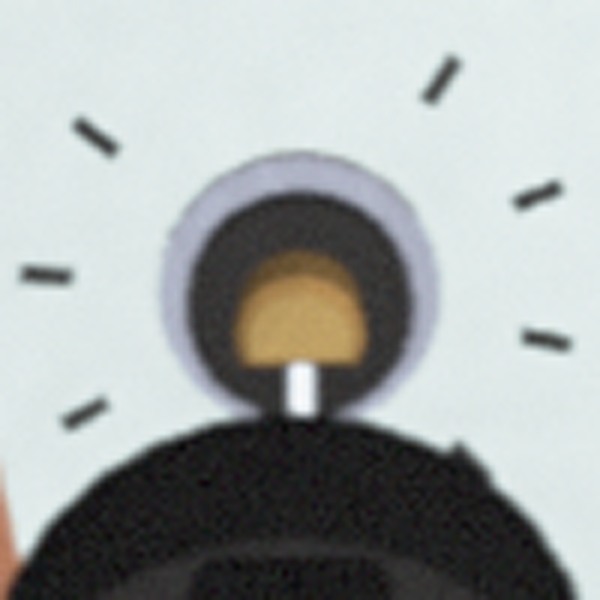

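The shaft's flat is level in the crop (y≈364 from x=242 to 362), so the knob's yaw already matches it. The collar spans u 299.3 to 336.7, with its top edge at v=207.0.

```bash
python3 - <<'E'
from h import *
import pickle
from scipy.optimize import least_squares
c=pickle.load(open("w7.pkl","rb")); s=pickle.load(open("s7.pkl","rb")); T=R.from_quat(s["tcp_rot"]).as_matrix(); tcp=s["eef_pos"]
t=np.linspace(0,2*np.pi,180)
def ext(p,r,z):
    q=proj(c,np.c_[p[0]+r*np.cos(t),p[1]+r*np.sin(t),0*t+z]); return np.array([q[:,0].min(),q[:,0].max(),q[:,1].min()])
f=least_squares(lambda p:ext(p,.015,.08)-[299.3,336.7,207.0],[.5446,.0504],x_scale=.001); print("collar",f.x,f.fun)
S=np.array([*f.x,.08]); print("tool",((S-tcp)@T).round(4))
e=ray(c,[(268+242/6,175+365/6),(268+362/6,175+363/6)],.095); print("shaft-top flat edge tool",((e-tcp)@T).round(4))
im=c["pixels"].astype(int); b=im.min(2)>170; b[:,295:340]&=True; b[:,:300]=0;b[:,335:]=0;b[:320]=0;b[420:]=0
ys,xs=np.nonzero(b); 
print("knob line u",[(v,xs[ys==v].mean()) for v in (346,352,358,364,370,376,382) if (ys==v).any()], ys.min(),ys.max())
P=ray(c,[(np.median(xs)+.5,343)],tcp[2]+.0185); print("knob line tool",((P-tcp)@T).round(4))
E
```

```text
collar [0.54434495 0.04967036] [-0.54790295  0.54781952  0.0177674 ]
tool [0.0012 0.0007 0.1415]
shaft-top flat edge tool [[-0.0022 -0.0066  0.1265]
 [-0.0019  0.0083  0.1265]]
knob line u [(346, np.float64(316.0)), (352, np.float64(316.0)), (358, np.float64(316.0)), (364, np.float64(316.0)), (370, np.float64(316.0)), (376, np.float64(316.0)), (382, np.float64(316.0))] 343 386
knob line tool [[ 0.0014 -0.0006 -0.0185]]
```

```bash
python3 inch.py '[[0,0.0013,0.04,0,0,0,0],[0,0.0013,0.08,0,0,0,0],[0,0.0013,0.094,0,0,0,0],[0,0.0013,0.094,0,0,0,0]]'; python3 inch.py '[[0,0,0.003,0,0,0,0],[0,0,0.006,0,0,0,0],[0,0,0.009,0,0,0,0],[0,0,0.011,0,0,0,0],[0,0,0.011,0,0,0,0]]' 110
```

```text
time: 10.25
eef_pos: [0.5457, 0.0505, 0.1273]
tcp_rot: [0.135, 0.991, -0.0, -0.001]
contact_force: [0.1, -0.5, -0.0]
opening: 0.135
finger_force: 89.2
time: 10.88
eef_pos: [0.5462, 0.0506, 0.1168]
tcp_rot: [0.134, 0.991, -0.0, 0.0]
contact_force: [0.1, -0.9, -1.3]
opening: 0.135
finger_force: 112.3
```

```bash
python3 inch.py '[[0,0,0.003,0,0,0,0],[0,0,0.006,0,0,0,0],[0,0,0.009,0,0,0,0],[0,0,0.0105,0,0,0,0],[0,0,0.0105,0,0,0,0]]'; python3 inch.py '[[0,0,0.0015,0,0,0,0],[0,0,0.003,0,0,0,0],[0,0,0.003,0,0,0,0]]'
```

```text
time: 11.5
eef_pos: [0.5462, 0.0506, 0.1064]
tcp_rot: [0.134, 0.991, -0.0, 0.0]
contact_force: [0.9, -3.9, 1.0]
opening: 0.13
finger_force: 112.5
time: 11.88
eef_pos: [0.5463, 0.0506, 0.1043]
tcp_rot: [0.134, 0.991, -0.0, 0.0]
contact_force: [-2.1, -3.8, 7.3]
opening: 0.133
finger_force: 113.3
```

```bash
python3 inch.py '[[0,0,0.002,0,0,0,0],[0,0,0.004,0,0,0,0],[0,0,0.004,0,0,0,0],[0,0,0.004,0,0,0,0]]'
```

```text
time: 12.38
eef_pos: [0.5464, 0.0506, 0.1013]
tcp_rot: [0.134, 0.991, -0.0, -0.0]
contact_force: [-4.0, -4.1, 11.1]
opening: 0.133
finger_force: 113.8
```

```bash
python3 inch.py '[[0,0,0,0,0,0,0],[0,0,0,0,0,0,0],[0,0,0,0,0,0,0],[0,0,0,0,0,0,0]]'; python3 -c "
from plant import ctrl
print(ctrl.sign_off())"
```

```text
time: 12.88
eef_pos: [0.5465, 0.0506, 0.1013]
tcp_rot: [0.134, 0.991, -0.0, 0.0]
contact_force: [-4.5, -3.8, 10.5]
opening: 0.13
finger_force: 113.8
the job is handed in; nothing more can be done
None
```

I handed the job in at 12.9 s without a verdict coming back: turnbutton swung to its stop, and the knob, aligned with the shaft's flat, gripped and pressed about 4 mm down at 10.5 N (depth and seating judged from tool height and force, no picture after pressing).

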